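# Test the trip, then hold the inspection lamp on the weld

## Robot

A 6-joint arm with a two-finger parallel gripper is mounted at the origin on the work surface. World frame = base frame: x ahead of the robot, y to its left, z up, the work surface at z = 0. Lengths are in m, angles in rad, forces in N, time in s.
With the tool pointing down it reaches from about 0.275 to 0.75 m from the base axis. Payload 10.2 kg.
Tool frame: the origin (TCP) lies at the very end of the fingers, on their centre line; the grasp point (between the pads) lies 19 mm behind it (robot.tcp_to_grasp is the z of the grasp point in the tool frame, in m); z points along the fingers, y is the direction in which the jaws open and shut (so a half turn about z gives the same grasp; the last joint's range is limited). The gripper opens to 88 mm and grips with 3 to 60 N. Pads are 18 mm wide; open, the fingers measure 123 mm over their backs; the gripper's body (75 mm by 187 mm) begins 45 mm behind the grasp point.
Start: joints at [0.95, 0.313, 1.498, -0, 1.331, -0.223], TCP at [0.203, 0.484, 0.239] pointing down, gripper open.
Joint ranges: [-2.94, 2.94], [-0.97, 2.17], [0.19, 2.56], [-1.23, 4.37], [0.02, 3.11], [-2.88, 2.88]. Speed limits (rad/s): [2.39, 2.39, 3.01, 3.14, 3.14, 3.14].

## Interface

Orientations are given as [roll, pitch, yaw] about the fixed x, y, z axes, in that order (R = Rz(yaw) Ry(pitch) Rx(roll)).
In Python, from bench import robot gives the robot as it stands. The module is installed in compiled form; this text tells all that it offers. Calls block until the motion is done:
- robot.move_pose(position, orientation): joint-space move of the TCP to a pose.
- robot.servo_line(position, rot=None, velocity=0.15): straight line of the TCP; rot=None keeps the orientation; velocity is the mean speed in m/s.
- robot.set_joints(angles): joint-space move.
- robot.move_gripper(opening, f_grip=None): finger opening in m; f_grip is the grip in N (None keeps the last); returns when the fingers have stopped.
- robot.pause(seconds).
- robot.solve_ik(position, orientation): joint angles nearest the present ones, or None.
- robot.get_state(): the state.
- robot.read_camera(name): name is "side" or "top" or "wrist"; returns the picture (384x512x3 uint8, red, green, blue); there is no depth.
- robot.camera_params(name): a dict with "vfov" (degrees; the focal length in pixels is half the picture's height over the tangent of half this angle, whatever the lens; pixels are square), "cx", "cy" (the principal point, pixels), "eye" and "orientation" of the camera in the world. Camera axes: x right, y down, z forward; pixel columns grow to the right and rows downward; lengths in m; the calibration is good to about 2 mm. A picture is of the moment at which its call begins: read the wrist's pose just before it. camera_params takes no time and is no camera call; for the wrist camera it gives the pose at the moment of the call.
A pose or a line that the arm cannot do raises robot.Unreachable and nothing moves.
- robot.job_done(): hands the job in, once; it reports no verdict.
The state is a dict: "time": time; "joint_pos": joint angles; "joint_velocities": joint speeds; "tau": joint torques, N m; "eef_pos": TCP position; "ee_rot": TCP orientation; "contact_force": force on the tool from outside, world axes, zero at the start; "torque": the same for the moment, N m; "width": finger opening in m.
Only numpy, scipy, OpenCV 4.12 (cv2) and the standard library are available. Lean on these libraries where they do the work, as an engineer would, in place of code of your own. Each camera call takes 0.05 s, during which the arm holds its last target. There are 200 camera calls.

## Task

Get the inspection lamp onto the weld the safe way: first press the test button on the white supply box so that its red trip lever drops, then lift the lever back until it stands up by itself and let go of it. Then draw the yellow lamp straight up out of its blue holster, lean it over to about 45 degrees, lens end down, and aim the lens at the dark weld seam on top of the box section from about 10 cm away. Finish while holding the lamp still there, in the air and touching nothing but the gripper; do not touch the workpiece with it and leave the angle offcut, the brush and the tin where they are.

Things in the scene. Friction and masses are not known exactly. Their poses are not given: they have to be found in the camera images.
- supply_box: white supply box with a blue front plate, fixed to the table, 100 (x) x 130 (y) x 62 mm high, any yaw within about 20 degrees. Origin at the centre of its underside; x axis points away from its front, y to the left seen from the robot, z up. The button stands on its top at x -10, y -32 mm; the trip lever is hinged on its top at x -20, y +32 mm and drops over the front (-x) edge
- test_button_top (a point): centre of the top of the yellow round test button (24 mm diameter, in a white collar of 40 mm diameter, its top 80 mm above the table); it is pressed straight down
- test_button (a joint): travel of the test button in m: 0 released, 0.006 fully down. Spring 1.5 N at the start, 5 N fully down; springs back. The lever trips at about 0.004
- trip_lever_tip (a point): centre of the round red cross-bar at the end of the trip lever: 14 mm diameter, 28 mm long, along the box's y axis; 55 mm from the hinge. It can be pinched by its two ends and turns between the fingers, or pushed up from in front. Raised it is 120 mm above the table, dropped 91 mm
- trip_lever_hinge (a point): centre of the lever's hinge, 66 mm above the table; the hinge axis lies along the box's y axis
- trip_lever (a joint): angle of the trip lever in rad: 0 = up, leaning 0.2 rad back from vertical (towards the box's +x) on its stop; it grows as the lever drops to the box's front (-x): 0.2 = vertical, 1.3 = dropped (1.1 rad from vertical). Over-centre: 50 g, the lever falls to whichever side of vertical it is let go on, so bring it well past vertical. It cannot be reset while the button is down
- holster: lamp holster fixed to the table: black foot 100 x 100 x 20 mm with an upright blue tube, outside diameter 50, inside diameter 41 mm. Origin at the centre of its underside, z up
- holster_mouth (a point): centre of the tube's open top, 80 mm above the table; the tube is 60 mm deep
- lamp_center (a point): middle of the inspection lamp, 90 mm from either end, on its axis; z axis along the lamp, from the lens end to the tail end. Round rod 180 mm long, 180 g give or take a third: black head of 36 mm diameter over the first 45 mm from the lens, then a yellow handle of 28 mm diameter, black cap (26 mm) over the last 10 mm. It stands lens down in the holster, its foot 20 mm and its top 200 mm above the table, so the handle is free above 80 mm
- lamp_lens (a point): centre of the lamp's lens, in its lower end face; z axis as for lamp_center, so the lamp shines along -z
- seam (a point): middle of the dark weld seam on top of the workpiece, 42 mm above the table. The workpiece is a grey steel box section 160 x 40 x 40 mm, fixed, lying along its own x axis, the seam half-way along it
- offcut: bystander: dark steel angle offcut 50 x 90 x 50 mm high, loose on the table; origin under its centre
- brush: bystander: flat brush with a wooden handle and grey head, 180 mm long, lying loose on the table beyond the work, origin at the middle of its underside
- paste_tin: bystander: white jar with red cap, 60 mm diameter, 70 mm high, loose on the table; origin under its centre
Things that resemble listed ones, but are neither listed nor needed, are in the scene too. There is more than one size of the holster; the job needs the largest.

How it is judged:
On the way, in this order (a step that is already met when the one before it is completed fails the run):
1. the test button is pressed (value of joint test_button above 0.0025 m).
2. the trip lever has dropped (value of joint trip_lever above 1 rad), for 0.1 s.
3. the lever stands up again by itself, let go of, the button out, the lamp still in its holster (value of joint trip_lever below 0.06 rad and value of joint test_button below 0.001 m and contact force between each of the arm, the fingers and trip_lever below 0.1 N and z of lamp_lens in the frame of holster below 0.05 m), for 0.2 s.
4. the lamp is drawn up clear of the holster, still close to upright (z of lamp_lens in the frame of holster above 0.08 m and angle between lamp's own z axis and vertical below 0.45 rad and horizontal distance between lamp_lens and holster_mouth below 0.06 m).
At the end, for the whole second after the job is handed in: lamp held still by the fingers alone, leaning 32-59 deg, lens down, 50-170 mm from the seam, aimed at it within 35 mm each way, lens over 70 mm above the table; lever up (within 0.06 rad), button out; offcut, brush and tin within 30 mm of their starts (angle between lamp's own z axis and vertical between 0.55 and 1.03 rad and z of seam in the frame of lamp_lens between -0.17 and -0.05 m and x of seam in the frame of lamp_lens between -0.035 and 0.035 m and y of seam in the frame of lamp_lens between -0.035 and 0.035 m and height (world z) of lamp_lens above 0.07 m and contact force between lamp and the fingers above 1.5 N and contact force between lamp and holster below 0.1 N and contact force between lamp and workpiece below 0.1 N and contact force between lamp and supply_box below 0.1 N and contact force between lamp and offcut below 0.1 N and contact force between lamp and brush below 0.1 N and contact force between lamp and paste_tin below 0.1 N and linear speed of lamp below 0.03 m/s and angular speed of lamp below 0.15 rad/s and value of joint trip_lever below 0.06 rad and value of joint test_button below 0.001 m and distance of each of offcut, brush, paste_tin from where it was at the start of the episode below 0.03 m); the arm keeps its last pose, push and grip.
It fails at once if the lamp strikes the workpiece (contact force between lamp and workpiece above 2 N).
It fails at once if the offcut is disturbed (distance of offcut from where it was at the start of the episode above 0.03 m).
It fails at once if the brush is disturbed (distance of brush from where it was at the start of the episode above 0.03 m).
It fails at once if the paste tin is disturbed (distance of paste_tin from where it was at the start of the episode above 0.03 m).
It also fails if it takes over 72 s, if anything falls off the work surface, if the arm or the gripper's body presses on something with over 40 N, if the wrist force passes 120 N, or if a joint passes its speed limit or range.

## Working session

There is one attempt and no reset: what is moved stays moved. The work goes in short steps, each a Python script; the robot and the scene stay as the last script left them, time stands still between calls to the robot, and variables do not carry over. Pictures are saved under pics/ and viewed, about 8 in all and at most 12, crops included, and the job is handed in when it is done.

```bash
mkdir -p pics; cat > h.py <<'E'
import numpy as np, cv2
from scipy.spatial.transform import Rotation as R
from bench import robot
def cam(n):
    p=robot.camera_params(n); im=robot.read_camera(n)
    return p,im
def save(im,f,s=1): cv2.imwrite('pics/'+f,cv2.resize(im[:,:,::-1],None,fx=s,fy=s,interpolation=cv2.INTER_CUBIC))
def rot(p):
    o=np.array(p['orientation'],float)
    return o if o.shape==(3,3) else R.from_euler('xyz',o).as_matrix()
def ray(p,u,v):
    f=192/np.tan(np.radians(p['vfov'])/2)
    return np.array(p['eye']),rot(p)@np.array([(u-p['cx'])/f,(v-p['cy'])/f,1])
def atz(p,u,v,z):
    e,d=ray(p,u,v); return e+d*(z-e[2])/d[2]
def proj(p,X):
    f=192/np.tan(np.radians(p['vfov'])/2)
    c=rot(p).T@(np.array(X)-p['eye']); return np.array([p['cx']+f*c[0]/c[2],p['cy']+f*c[1]/c[2]])
def tri(obs):
    A=np.zeros((3,3));b=np.zeros(3)
    for p,u,v in obs:
        e,d=ray(p,u,v);d/=np.linalg.norm(d);M=np.eye(3)-np.outer(d,d);A+=M;b+=M@e
    x=np.linalg.solve(A,b); return x,[np.linalg.norm(proj(p,x)-(u,v)) for p,u,v in obs]
E
python3 - <<'E'
from h import *
for n in ('top','side','wrist'):
    p,im=cam(n);print(n,p);save(im,n+'0.png',1.5)
print(robot.get_state(),robot.tcp_to_grasp)
E
```

```text
top {'vfov': 54.40694098071907, 'cx': 256.859809091509, 'cy': 193.37839060291023, 'eye': array([ 0.45323677, -0.04337458,  0.97845276]), 'orientation': array([-3.00242082, -0.02896881, -1.56767679])}
side {'vfov': 48.19429757652519, 'cx': 252.34238214509526, 'cy': 188.04788284723338, 'eye': array([0.34366792, 0.6430905 , 0.67525789]), 'orientation': array([-2.23735495,  0.01487302, -2.85413117])}
wrist {'vfov': 70.66494177842989, 'cx': 258.4004809339558, 'cy': 194.03838179730022, 'eye': array([0.12863572, 0.51532732, 0.38389248]), 'orientation': array([2.82577129e+00, 1.32495160e-03, 1.17354684e+00])}
{'time': 0.15, 'joint_pos': array([ 9.49618430e-01,  3.13304741e-01,  1.49822589e+00,  2.26378472e-06,
        1.33098023e+00, -2.23388169e-01]), 'joint_velocities': array([-0.00261626, -0.00309016, -0.00106875, -0.00300467,  0.00023324,
        0.00113282]), 'tau': array([ 5.86099886e-04, -4.02309358e+01, -2.52316117e+01,  6.94405334e-02,
        3.44161433e-02, -5.67258633e-05]), 'eef_pos': array([0.20327912, 0.48386424, 0.2383149 ]), 'ee_rot': array([-3.14069776e+00, -2.05557176e-04,  2.74380230e+00]), 'contact_force': array([0.60053586, 0.04437058, 0.42591163]), 'torque': array([-0.01862327,  0.01770933,  0.00764838]), 'width': 0.08775543872709408} -0.0187
```

View pics/top0.png

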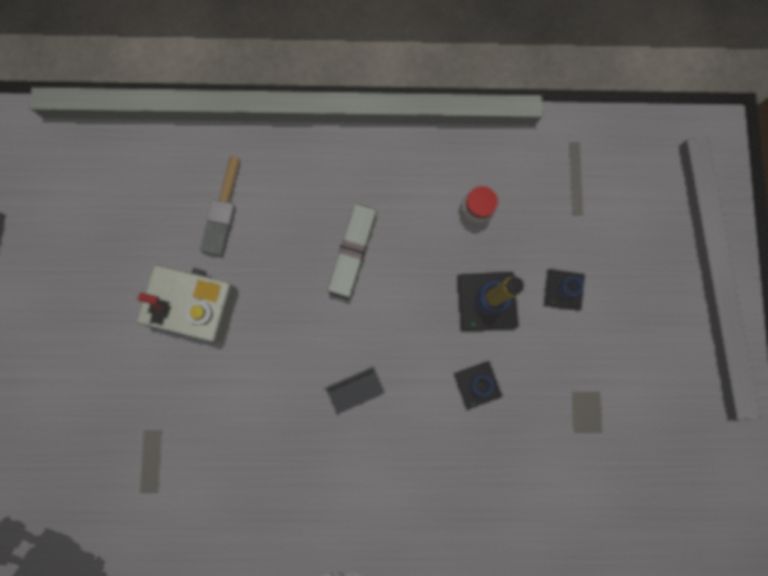

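View pics/side0.png

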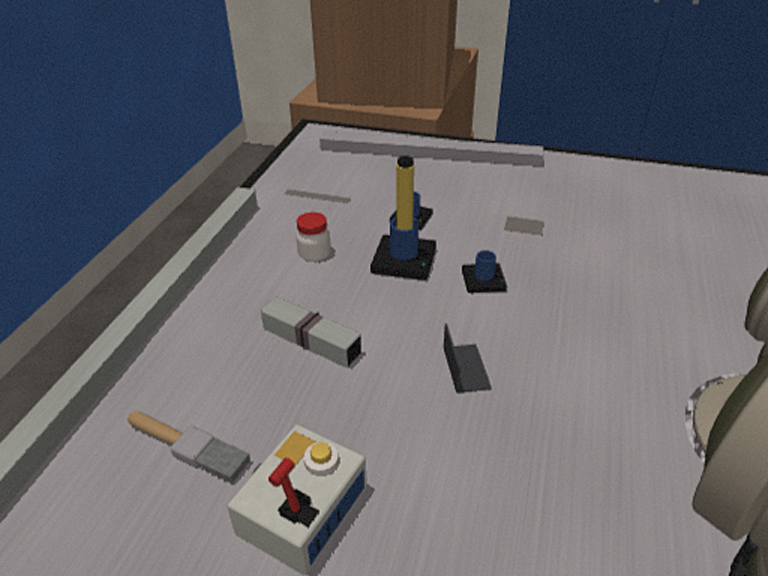

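Top view (1.5x): button at (198,313), lever tip (148,298), lamp cap (515,286), holster tube (494,296), seam (353,247). Offcut is at (355,390), between the robot and the seam. Side view: button (320,452), lever tip (283,471), lamp cap (405,161), seam (310,326). I'll triangulate these.

```bash
python3 - <<'E'
from h import *
T=robot.camera_params('top');S=robot.camera_params('side')
def t(n,a,b): print(n,*[np.round(q,4) for q in tri([(T,a[0]/1.5,a[1]/1.5),(S,b[0]/1.5,b[1]/1.5)])])
t('button',(198,312),(320,451)); t('lever',(148,298),(283,470))
t('cap',(515,285),(405,161)); t('seam',(353,247),(310,325))
t('tin',(482,201),(312,222));t('offcut',(355,390),(465,370))
for n,q,z in [('boxc',(155,268),.062),('boxc',(231,283),.062),('boxc',(214,341),.062),('boxc',(140,322),.062),
 ('foot',(458,275),.02),('foot',(514,273),.02),('foot',(518,327),.02),('foot',(460,331),.02),('mouth',(494,296),.08),
 ('sec',(354,206),.04),('sec',(376,210),.04),('sec',(352,296),.04),('sec',(330,290),.04),
 ('off',(326,389),.0),('off',(372,369),.05),('off',(384,385),.05),('off',(340,412),0)]:
    print(n,np.round(atz(T,q[0]/1.5,q[1]/1.5,z),4))
for n,q,z in [('boxS',(297,426),.062),('boxS',(367,458),.062),('boxS',(312,535),.062),('boxS',(231,501),.062),('mouthS',(404,222),.08)]:
    print(n,np.round(atz(S,q[0]/1.5,q[1]/1.5,z),4))
E
```

```text
button [0.5427 0.2305 0.0785] [0.3566 0.5067]
lever [0.5577 0.2932 0.1222] [0.3493 0.5234]
cap [ 0.5717 -0.2508  0.1939] [0.0673 0.0604]
seam [ 0.6584 -0.0151  0.0288] [1.064  1.2244]
tin [ 0.7346 -0.2334  0.0627] [0.3298 0.3198]
offcut [ 0.4177 -0.0194 -0.0056] [0.4956 0.5871]
boxc [0.6156 0.3088 0.062 ]
boxc [0.5916 0.1839 0.062 ]
boxc [0.4966 0.2073 0.062 ]
boxc [0.5267 0.3275 0.062 ]
foot [ 0.615  -0.1973  0.02  ]
foot [ 0.6194 -0.2956  0.02  ]
foot [ 0.525  -0.2998  0.02  ]
foot [ 0.5176 -0.1993  0.02  ]
mouth [ 0.5707 -0.246   0.08  ]
sec [ 0.7309 -0.0157  0.04  ]
sec [ 0.7242 -0.0537  0.04  ]
sec [ 0.5743 -0.014   0.04  ]
sec [0.5843 0.0232 0.04  ]
off [0.4183 0.03   0.    ]
off [ 0.4525 -0.0485  0.05  ]
off [ 0.4267 -0.0683  0.05  ]
off [0.3796 0.0054 0.    ]
boxS [0.5886 0.1925 0.062 ]
boxS [0.4939 0.2136 0.062 ]
boxS [0.5201 0.3199 0.062 ]
boxS [0.6187 0.307  0.062 ]
mouthS [ 0.5717 -0.2495  0.08  ]
```

```bash
cat >> h.py <<'E'
YAW=-0.232
BTN=np.array([.5427,.2305]); c,s=np.cos(YAW),np.sin(YAW); RB=np.array([[c,-s],[s,c]])
BOX=BTN-RB@np.array([-.010,-.032])
def b2w(x,y,z): return [*(BOX+RB@np.array([x,y])),z]
def down(y): return [np.pi,0,y]
def F(): return np.round(robot.get_state()['contact_force'],1)
E
python3 - <<'E'
from h import *
print(BOX,b2w(-.009,.032,.12))
robot.move_gripper(0.0,20)
# jaws along box x: yaw-90 = YAW (+-pi)
best=None
for k in (-1,1):
    y=YAW+k*np.pi/2; q=robot.solve_ik([*BTN,.2],down(y)); print(y,q)
    if q is not None and (best is None or abs(q[5])<best[0]): best=(abs(q[5]),y)
y=best[1]
robot.move_pose([*BTN,.2],down(y))
p,im=cam('wrist'); save(im,'w1.png',1.5)
print('pred btn',proj(p,[*BTN,.08])*1.5,'lever',proj(p,b2w(-.009,.032,.12))*1.5)
print(robot.get_state()['eef_pos'],robot.get_state()['width'],robot.get_state()['time'])
E
```

```text
[0.55978967 0.25934343] [np.float64(0.5583883700335434), np.float64(0.2925554191484565), 0.12]
-1.8027963267948965 [ 0.20309333  0.48498919  1.35071208  0.          1.30589138 -2.70649933]
1.3387963267948966 [ 2.03093326e-01  4.84989190e-01  1.35071208e+00 -4.44089210e-16
  1.30589138e+00  4.35093326e-01]
pred btn [388.83668763 283.71993699] lever [391.39563051 192.36702862]
[0.54217393 0.23152403 0.20023868] 0.0004379824029884782 3.0667
```

View pics/w1.png

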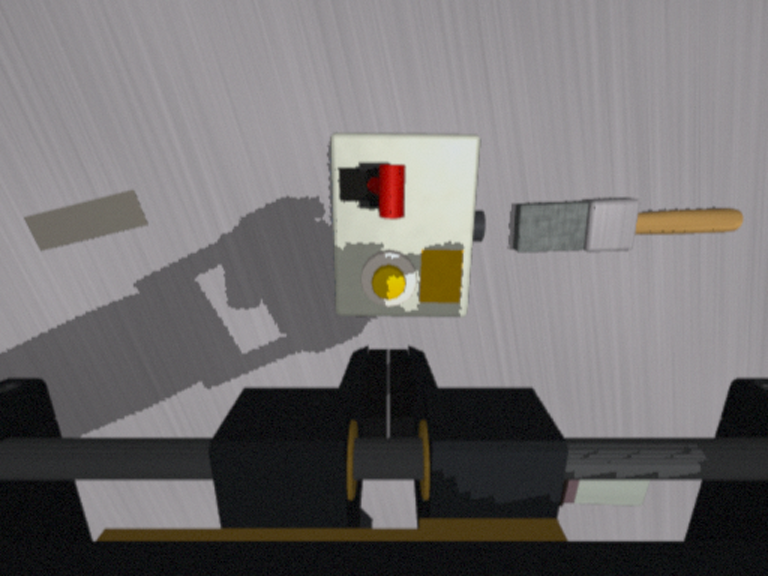

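Wrist view: button at (388,282) and lever bar at (391,191), both within 2 px of prediction, and the yaw agrees. I'll press now.

```bash
python3 - <<'E'
from h import *
robot.servo_line([*BTN,.083],velocity=.08)
f0=F()
for z in (.079,.0775,.076,.075,.074,.073):
    robot.servo_line([*BTN,z],velocity=.02); f=F(); print(z,f-f0)
    if abs(f-f0)[2]>4.6: break
robot.pause(.2)
robot.servo_line([*BTN,.16],velocity=.15)
robot.move_pose(b2w(-.14,.032,.17),down(YAW))
p,im=cam('side'); save(im[250:384,120:280],'s2.png',4)
print(proj(p,b2w(-.069,.032,.091)),robot.get_state()['time'],robot.get_state()['joint_pos'])
E
```

```text
0.079 [1.3 0.4 3.5]
0.0775 [-1.4 -0.3  8.8]
[222.14605711 341.66626336] 7.8083 [ 4.24643905e-01  4.04738835e-01  1.55579564e+00 -5.67622033e-05
  1.18145951e+00  2.22708145e+00]
```

View pics/s2.png

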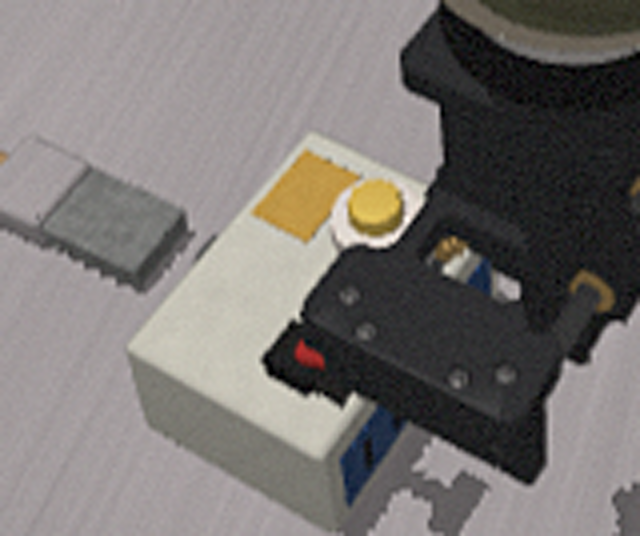

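The side crop shows the lever is no longer at its raised position; it leans over the front edge (red stub at (310,352)) and the button is out. Next I'll push the lever up from in front.

```bash
python3 - <<'E'
from h import *
robot.servo_line(b2w(-.12,.032,.084),velocity=.12)
f0=F()
for x in (-.10,-.085,-.07,-.055,-.045,-.038,-.033,-.029,-.026,-.024,-.022):
    z=.084+.012*min(1,(x+.1)/.06) if x>-.1 else .084
    robot.servo_line(b2w(x,.032,z),velocity=.05); f=RB.T@(F()-f0)[:2]; print(x,f,(F()-f0)[2])
    if f[0]<-5: break
robot.servo_line(b2w(-.12,.032,.1),velocity=.1)
robot.servo_line(b2w(-.14,.032,.2),velocity=.2)
p,im=cam('wrist'); save(im,'w3.png',1.2)
print(proj(p,b2w(-.009,.032,.12))*1.2,proj(p,b2w(-.069,.032,.091))*1.2,robot.get_state()['time'])
E
```

```text
-0.1 [-0.66519268  1.07588043] -0.4
-0.085 [-8.1075621 -0.4769033] 3.6
[309.29052504  39.10686499] [309.36444817 139.87784952] 10.9333
```

View pics/w3.png

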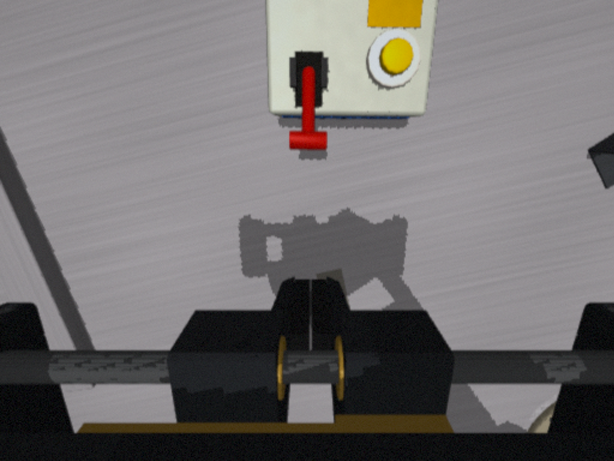

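The lever is still dropped (bar at (308,140), exactly as predicted). The force check stopped the push early, and a horizontal push would tend to jam by friction anyway. I'll pinch the bar by its ends and follow the arc instead.

```bash
python3 - <<'E'
from h import *
g=-robot.tcp_to_grasp
def arc(a): return b2w(-.020-.055*np.sin(a),.032,.066+.055*np.cos(a)-g)
robot.move_gripper(.055,8)
P=arc(1.1); robot.servo_line([P[0],P[1],.15],velocity=.15); robot.servo_line(P,velocity=.08)
robot.move_gripper(0,8); print('w',robot.get_state()['width'],F())
for a in np.linspace(1.0,-.16,9):
    robot.servo_line(arc(a),velocity=.06); print(round(a,2),F(),end=' ')
robot.move_gripper(.055,8); robot.pause(.2)
robot.servo_line(b2w(-.009,.032,.2),velocity=.15)
robot.servo_line(b2w(-.12,.032,.22),velocity=.2)
p,im=cam('wrist'); save(im,'w4.png',1.2)
print(proj(p,b2w(-.009,.032,.12))*1.2,proj(p,b2w(-.069,.032,.091))*1.2,robot.get_state()['time'])
E
```

```text
w 0.027510619150663954 [-0.3  6.7  0.2]
1.0 [ 0.6  7.2 -0.1] 0.86 [-0.1  6.8  1.2] 0.71 [-0.8  6.2  1.8] 0.57 [-0.1  5.4  1.8] 0.42 [-0.8  4.4  2.5] 0.28 [1.3 5.3 2.6] 0.13 [0.4 5.9 1.7] -0.01 [2.  5.7 1.5] -0.16 [0.7 6.  0.6] [309.8050321   81.14911461] [309.80295096 164.98808057] 19.0917
```

View pics/w4.png

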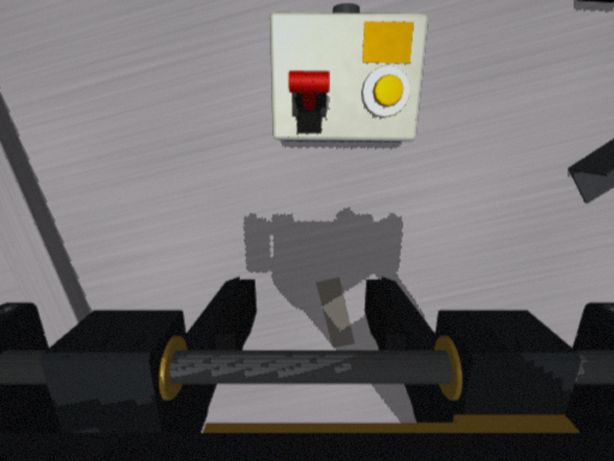

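The lever stands at (309,80) against a predicted (310,81), the button is out, and the gripper is clear. On to the lamp.

```bash
cat >> h.py <<'E'
SEAM=np.array([.655,-.0155,.042]); LAMP=np.array([.5715,-.249])
def tilt(psi,k):   # tool z 45 deg down along azimuth psi, tool y in tilt plane
    d=np.array([np.cos(psi),np.sin(psi),-1])/2**.5; x=k*np.array([-np.sin(psi),np.cos(psi),0]); y=np.cross(d,x)
    return d,R.from_matrix(np.c_[x,y,d]).as_euler('xyz')
E
python3 - <<'E'
from h import *
for psi in (0,-.2,.2):
  for k in (-1,1):
    d,e=tilt(psi,k); q=robot.solve_ik(SEAM-.2273*d,e); q2=robot.solve_ik(SEAM-.30*d,e); print(psi,k,None if q is None else np.round(q,2),None if q2 is None else np.round(q2,2))
az=np.arctan2(LAMP[1],LAMP[0])
for y in (az+np.pi/2,az-np.pi/2): print(y,robot.solve_ik([*LAMP,.30],down(y)))
robot.move_gripper(.08,20)
robot.move_pose([*(LAMP-.06*np.array([np.cos(az),np.sin(az)])),.33],down(az+np.pi/2))
p,im=cam('wrist'); save(im,'w5.png',1.5)
print(proj(p,[*LAMP,.2])*1.5,proj(p,[*LAMP,.08])*1.5, robot.get_state()['time'])
E
```

```text
0 -1 [-0.42 -0.01  2.2   0.96  0.36  1.91] [-0.51 -0.24  2.23  0.72  0.55  2.13]
0 1 [-0.42 -0.01  2.2   0.96  0.36 -1.24] [-0.51 -0.24  2.23  0.72  0.55 -1.01]
-0.2 -1 None None
-0.2 1 [-0.2   0.02  2.17  0.02  0.17 -0.02] [-0.21 -0.2   2.2   0.01  0.35 -0.01]
0.2 -1 [-0.6   0.03  2.16  1.05  0.63  1.56] [-0.74 -0.18  2.19  0.89  0.82  1.68]
0.2 1 [-0.6   0.03  2.16  1.05  0.63 -1.58] [-0.74 -0.18  2.19  0.89  0.82 -1.46]
1.1599014530643958 [-0.59855542  0.51110092  1.05274791  0.          1.57774383 -0.18766054]
-1.9816912005253973 None
[472.76389441 279.36359606] [448.4225984  245.05523468] 21.75
```

View pics/w5.png

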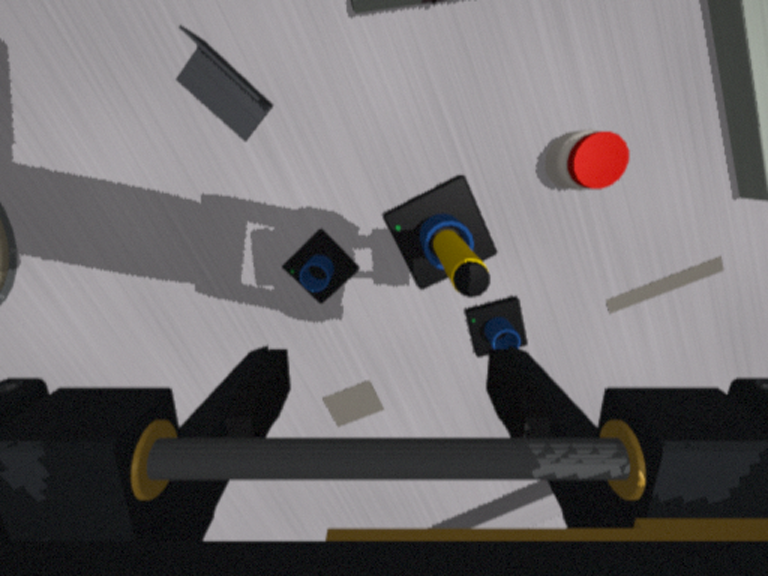

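Cap at (472,277) and mouth at (446,241), about 2 mm off prediction. I'll correct for that, grasp and lift.

```bash
python3 - <<'E'
from h import *
p=robot.camera_params('wrist')
a=atz(p,472/1.5,277/1.5,.2);b=atz(p,446/1.5,241/1.5,.08);print(a,b)
L=(a[:2]+b[:2]+LAMP)/3; print(L)
robot.servo_line([*L,.30],velocity=.15)
robot.servo_line([*L,.1473],velocity=.1)
robot.move_gripper(0,40); print('w',robot.get_state()['width'],F())
robot.servo_line([*L,.20],velocity=.06); print(F(),robot.get_state()['width'])
robot.servo_line([*L,.30],velocity=.1); print(F(),robot.get_state()['width'])
p,im=cam('side'); save(im[60:260,180:380],'s6.png',3)
print(robot.get_state()['time'])
E
```

```text
[ 0.5716196  -0.24709596  0.2       ] [ 0.570777   -0.24421174  0.08      ]
[ 0.57129887 -0.24676923]
w 0.026865431102579534 [ 1.1  0.5 -0.2]
[-0.2  0.6 -1.9] 0.02722211971406096
[-0.5 -0.2 -1.6] 0.027070454365574523
27.0917
```

View pics/s6.png

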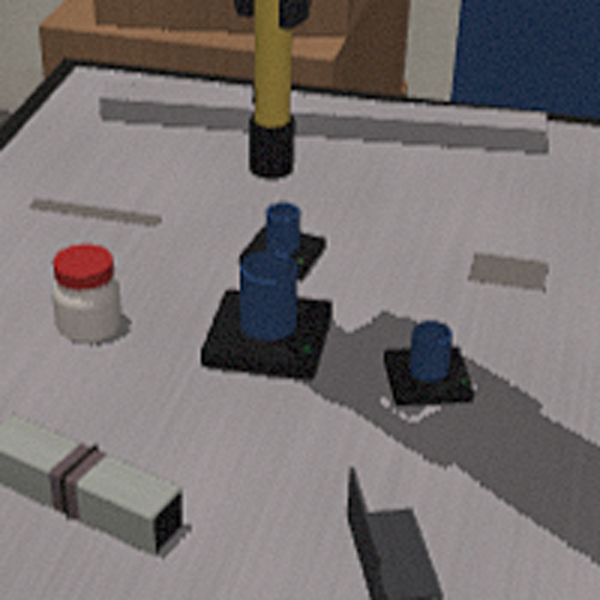

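The lamp hangs upright and clear of the holster (lens at (271,172)). The seam is at (80,478) in this crop. I'll tilt at a standoff pose, then close in.

```bash
python3 - <<'E'
from h import *
S=robot.camera_params('side'); print(atz(S,180+76/3,60+474/3,.042), proj(S,SEAM))
d,e=tilt(-.2,1)
l0=robot.get_state()['eef_pos']
robot.move_pose(SEAM-(.1273+.17)*d,e)
robot.servo_line(SEAM-(.1273+.105)*d,velocity=.06)
robot.pause(.3)
st=robot.get_state();print(st['eef_pos'],st['width'],st['time'],np.round(st['joint_pos'],2),F())
for n in ('side','top'):
    p,im=cam(n)
    lens=st['eef_pos']+.1273*d; print(n,proj(p,lens),proj(p,SEAM),proj(p,st['eef_pos']))
    save(im,n+'7.png',1.5)
E
```

```text
[0.65038795 0.0032005  0.042     ] [206.46855943 212.19381157]
[0.49400005 0.01713439 0.20642389] 0.026872915141833365 29.8167 [-0.2   0.    2.18  0.02  0.18 -0.02] [-0.9 -0.6 -1.6]
side [233.94146857 195.89344857] [206.46855943 212.19381157] [274.09521288 172.14791428]
top [228.02004842 189.72817874] [235.5813007  165.91638398] [216.63802117 225.5949549 ]
```

View pics/side7.png

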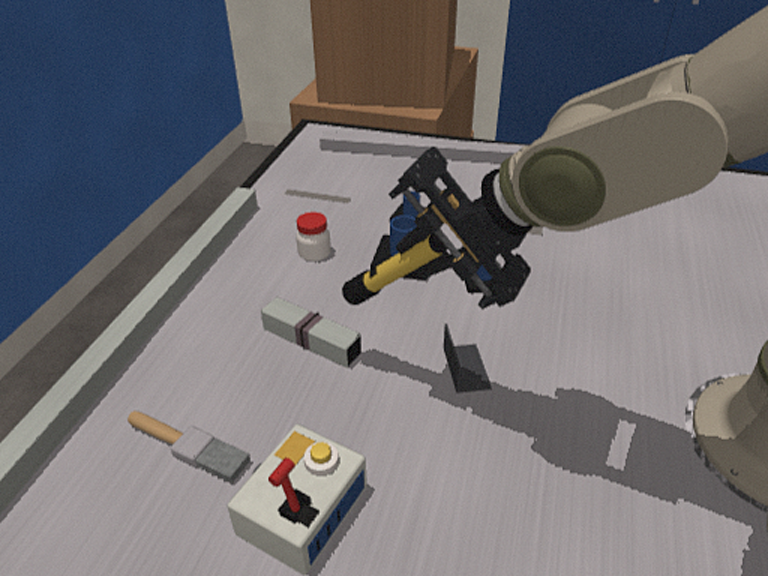

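View pics/top7.png

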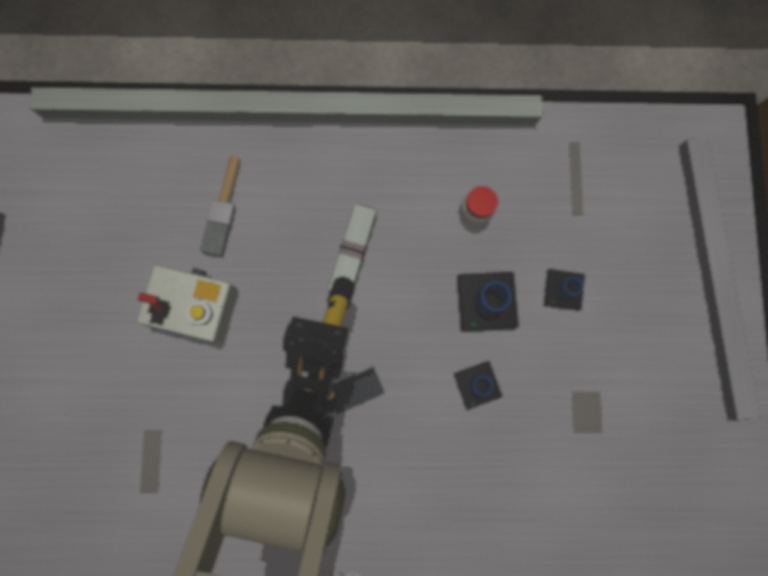

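Side view: lens end at (350,291) against a predicted (351,294), seam at (309,320) against (310,318). In the top view, lens and seam also fall within about 3 px of prediction. The lever is up, the button is out, and brush, tin and offcut haven't moved. Handing in.

```bash
python3 -c "
from h import *
robot.job_done(); print(robot.get_state()['time'])"
```

```text
the job is handed in; nothing more can be done
the job is handed in; nothing more can be done
```

I handed the job in at about 30 s of robot time (limit 72 s), with the arm holding the lamp in the air, aimed at the weld seam. The robot gives no verdict, so what follows comes from my own checks.

- **Test button and lever:** I pressed the button and the lever dropped. My first attempt to push the lever up from in front stopped early at about 8 N, with the lever still down. I then pinched its cross-bar, followed the arc back past vertical and let go. Pictures showed it standing by itself with the button out.
- **Lamp:** I drew it straight up out of the largest holster. It is held at 45°, lens down, with the lens about 105 mm from the seam and about 116 mm above the table.
- **Last checks:** In the final side and top pictures, the lens and the seam lay within about 2 px (camera pixels) of where I predicted. The lever was up, and the offcut, brush and tin looked unmoved. The grip was steady at 26.9 mm.
- **Disagreements:**
    - The first rough fix on the seam put it at 29 mm high with more than 1 px error. I instead placed it from the box section's corners and the stated 42 mm height, and both final views agreed with that.
    - The button's force rose sooner than expected, at a tool height of 79 to 77.5 mm. That suggests a height error of a millimetre or two.

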